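# Clear the firing rejects into the scrap trough

## Robot

A 7-joint arm with a two-finger parallel gripper is mounted at the origin on a cart in front of the work surface, level with it; the furniture and walls round the work are solid. World frame = base frame: x ahead of the robot, y to its left, z up, the work surface at z = 0. Lengths are in m, angles in rad, forces in N, time in s.
With the tool pointing down it reaches from about 0.35 to 0.9 m from the base axis. Payload 7.2 kg.
Tool frame: the origin (TCP) lies at the very end of the fingers, on their centre line; the grasp point (between the pads) lies 19 mm behind it; z points along the fingers, y is the line along which they close (so a half turn about z gives the same grasp; the last joint's range is limited). The gripper opens to 88 mm and grips with 3 to 60 N. Pads are 20 mm wide; open, the fingers measure 115 mm over their backs; the gripper's body (75 mm by 178 mm) begins 61 mm behind the grasp point.
Start: joints at [-1.218, 0.411, -0.013, 1.596, 0.006, 1.134, -0.082], TCP at [0.255, 0.57, 0.223] pointing down, gripper open.
Joint ranges: [-2.95, 2.95], [-0.29, 1.99], [-1.47, 1.44], [0.14, 2.54], [-1.03, 4.17], [0.13, 1.85], [-2.86, 2.86]. Speed limits (rad/s): [2.39, 2.39, 3.01, 3.01, 3.14, 3.14, 3.14].

## Interface

Orientations are given as [roll, pitch, yaw] about the fixed x, y, z axes, in that order (R = Rz(yaw) Ry(pitch) Rx(roll)).
In Python, from bench import robot gives the robot as it stands. The module is installed in compiled form; this text tells all that it offers.
- The arm moves only by the tool step_arm, never from a script. Its argument "rows" is a list of rows, each a list of 3 entries, a list of its own where there are three numbers: the shift along the tool's x, y, z in m, then the turn about the tool's z in degrees, then the finger opening in m, from 0 to 0.0878. A call has 1 to 5 rows; each row is the pose to reach, as a shift and turn from the pose commanded when the call began, along the tool's axes at that moment; what a row does not reach only later rows make up. A row lasts 1/8 s, in which the tool goes at most 62.5 mm and 10.7 degrees, less where a joint would pass 70% of its speed; a pose out of reach is approached as far as the arm can. A call with a gripper value outside its range is refused whole. The fingers move at their own pace and stop on an object; "newtons" is the grip in N (left out, the last holds). Time passes only in rows, so rows that repeat a pose let the fingers close. It gives the time, the measured TCP pose, the force, the opening and the grip force at its end, in the units of the state.
- robot.state(): the state, without advancing time (a new reading comes with each control period).
- robot.grab_frame(name): name is "side" or "top" or "wrist"; returns a dict with "color" (420x560x3 uint8, red, green, blue), "fov_y" (degrees; the focal length in pixels is half the picture's height over the tangent of half this angle, whatever the lens; pixels are square), "cx", "cy" (the principal point, pixels), "origin" and "rotation" of the camera in the world; the wrist camera has in their place "mount" (4x4, takes a point from camera to tool coordinates, whose origin is the TCP and whose axes are the flange's). Camera axes: x right, y down, z forward; pixel columns grow to the right and rows downward; lengths in m; the calibration is good to about 2 mm. A picture is of the moment at which its call begins: read the wrist's pose just before it. There is no depth.
- robot.finish_job(): hands the job in; it is judged then, once.
The state is a dict: "time": time; "joint_positions": joint angles; "qd": joint speeds; "joint_torque": joint torques, N m; "ee_pos": TCP position; "orientation": TCP orientation; "force": force on the tool from outside, world axes, zero at the start; "torque": the same for the moment, N m; "gripper_width": opening from 0.0 (shut) to 1.0 (fully open); "grip_force": force on a finger pad.
Only numpy, scipy, OpenCV 4.12 (cv2) and the standard library are available. Lean on these libraries where they do the work, as an engineer would, in place of code of your own. Each camera call takes 0.05 s, during which the arm holds its last target. There are 200 camera calls.

## Task

Clear away the rejects of the last firing. Load all the spent cone packs (clay bars with three cones) into the tip tray, and when every one is in it, tip the tray up (it has a red handle bar at the rear) so that they slide out into the green scrap trough hung under the table's front edge, then lower the tray back down onto its rest. Push the two or three plain white tiles that lie singly between the tray and the tall tile stacks on the left off the front edge into the same trough, sliding them without picking them up; leave the coloured tiles and the tape roll where they are.

Things in the scene. Friction and masses are not known exactly. Their poses are not given: they have to be found in the camera images.
- scrap_trough: Green open trough, fixed under the table's front edge. Origin: a point on the table top 125 mm behind the front edge (edge at its x = -0.125), axes as the world's. In this frame the mouth spans x -0.286 to -0.125, y -0.286 to 0.226; rim 26 mm below the table top, floor at z -0.15. Things drop in over the edge. The tip tray stands over its right (-y) part; the edge is free over y -0.09 to 0.226.
- tray_floor (a point): Point on the centre line of the aluminium tip tray, 1 mm over its floor, 130 mm behind its hinge, 22 mm above the table; turns with the tray (x along it away from the robot, z out of the floor). Hinge axis along y, 22 mm above the table, 15 mm behind the table edge. Tray: 138 mm wide inside, walls 29 mm, front (-x) end open, floor from 40 mm before the hinge to 237 mm behind it.
- tray_handle (a point): Centre of the tray's red rear handle bar, 14 mm thick, 96 mm long along y, 285 mm behind the hinge and 22 mm above it when down, 38 mm clear of the rear wall. Grip it from above across the bar; it turns in the grip, so the tool may stay vertical. The tray (0.4 kg, damped) tips up to 1.25 rad towards the robot; packs slide out by about 0.8 rad; let go, it sinks back in 1 to 2 s.
- cones_1: Spent cone pack: a grey-brown clay bar 28 (its x) x 92 (its y) x 18 mm high with three slim cones standing on it, 63 mm tall in all, cones within 8 mm of the bar's centre plane, spaced 28 mm along it; 75 g. Origin: centre of the underside; z up. Grip the bar across its 28 mm width. May be absent.
- cones_2: Spent cone pack: a grey-brown clay bar 28 (its x) x 92 (its y) x 18 mm high with three slim cones standing on it, 63 mm tall in all, cones within 8 mm of the bar's centre plane, spaced 28 mm along it; 75 g. Origin: centre of the underside; z up. Grip the bar across its 28 mm width. May be absent.
- cones_3: Spent cone pack: a grey-brown clay bar 28 (its x) x 92 (its y) x 18 mm high with three slim cones standing on it, 63 mm tall in all, cones within 8 mm of the bar's centre plane, spaced 28 mm along it; 75 g. Origin: centre of the underside; z up. Grip the bar across its 28 mm width. May be absent.
- reject_1: Reject test tile, plain white, lying flat on the table, 100 x 68 x 8 mm (its x, y, z), about 0.1 kg. Origin: centre of the underside. Friction on the table about 0.6. May be absent.
- reject_2: Reject test tile, plain white, lying flat on the table, 100 x 68 x 8 mm (its x, y, z), about 0.1 kg. Origin: centre of the underside. Friction on the table about 0.6. May be absent.
- reject_3: Reject test tile, plain white, lying flat on the table, 98 x 68 x 8 mm (its x, y, z), about 0.1 kg. Origin: centre of the underside. Friction on the table about 0.6. May be absent.
- good_tile_1: Finished test tile with coloured glaze stripes, 90 x 68 x 8 mm, flat on the table; to be left alone. Origin: centre of the underside.
- good_tile_2: Finished test tile with coloured glaze stripes, 90 x 68 x 8 mm, flat on the table; to be left alone. Origin: centre of the underside.
- tape_roll: Roll of masking tape lying flat, 90 mm across, 25 mm high; to be left alone. Origin: centre of the underside.

How it is judged:
On the way, in this order (a step that is already met when the one before it is completed fails the run):
1. all the cone packs are in the tip tray, let go (x of cones_1 in the frame of tray_floor between -0.16 and 0.115 m and y of cones_1 in the frame of tray_floor between -0.075 and 0.075 m and z of cones_1 in the frame of tray_floor between -0.01 and 0.05 m and contact force between each of cones_1, cones_2, cones_3 and the fingers below 0.1 N and x of cones_2 in the frame of tray_floor between -0.16 and 0.115 m and y of cones_2 in the frame of tray_floor between -0.075 and 0.075 m and z of cones_2 in the frame of tray_floor between -0.01 and 0.05 m and x of cones_3 in the frame of tray_floor between -0.16 and 0.115 m and y of cones_3 in the frame of tray_floor between -0.075 and 0.075 m and z of cones_3 in the frame of tray_floor between -0.01 and 0.05 m and angle between tray_floor's own z axis and vertical below 0.1 rad), for 0.2 s.
2. the tray is tipped and all the cone packs are in the trough (x of cones_1 in the frame of scrap_trough between -0.29 and -0.122 m and y of cones_1 in the frame of scrap_trough between -0.29 and 0.23 m and z of cones_1 in the frame of scrap_trough between -0.17 and -0.04 m and x of cones_2 in the frame of scrap_trough between -0.29 and -0.122 m and y of cones_2 in the frame of scrap_trough between -0.29 and 0.23 m and z of cones_2 in the frame of scrap_trough between -0.17 and -0.04 m and x of cones_3 in the frame of scrap_trough between -0.29 and -0.122 m and y of cones_3 in the frame of scrap_trough between -0.29 and 0.23 m and z of cones_3 in the frame of scrap_trough between -0.17 and -0.04 m and angle between tray_floor's own z axis and vertical above 0.3 rad), for 0.1 s.
At the end, for the whole second after the job is handed in: All cone packs and all plain white reject tiles lie at rest inside the scrap trough (centres at least 40 mm below the table top), and the tip tray is back down (within 0.06 rad of level) (x of cones_1 in the frame of scrap_trough between -0.29 and -0.122 m and y of cones_1 in the frame of scrap_trough between -0.29 and 0.23 m and z of cones_1 in the frame of scrap_trough between -0.17 and -0.04 m and x of cones_2 in the frame of scrap_trough between -0.29 and -0.122 m and y of cones_2 in the frame of scrap_trough between -0.29 and 0.23 m and z of cones_2 in the frame of scrap_trough between -0.17 and -0.04 m and x of cones_3 in the frame of scrap_trough between -0.29 and -0.122 m and y of cones_3 in the frame of scrap_trough between -0.29 and 0.23 m and z of cones_3 in the frame of scrap_trough between -0.17 and -0.04 m and x of reject_1 in the frame of scrap_trough between -0.29 and -0.122 m and y of reject_1 in the frame of scrap_trough between -0.29 and 0.23 m and z of reject_1 in the frame of scrap_trough between -0.17 and -0.04 m and x of reject_2 in the frame of scrap_trough between -0.29 and -0.122 m and y of reject_2 in the frame of scrap_trough between -0.29 and 0.23 m and z of reject_2 in the frame of scrap_trough between -0.17 and -0.04 m and x of reject_3 in the frame of scrap_trough between -0.29 and -0.122 m and y of reject_3 in the frame of scrap_trough between -0.29 and 0.23 m and z of reject_3 in the frame of scrap_trough between -0.17 and -0.04 m and angle between tray_floor's own z axis and vertical below 0.06 rad and linear speed of each of cones_1, cones_2, cones_3, reject_1, reject_2, reject_3 below 0.05 m/s); the robot touches nothing.
It fails at once if a reject tile is lifted off the table (its centre more than 50 mm above it) (height (world z) of any of reject_1, reject_2, reject_3 above 0.05 m).
It fails at once if a coloured tile or the tape roll is moved more than 40 mm (distance of any of good_tile_1, good_tile_2, tape_roll from where it was at the start of the episode above 0.04 m).
Of cones_1, cones_2, cones_3 only 2 to 3 are there at a start; the rules pass over those that are not, and their reading is None.
Of reject_1, reject_2, reject_3 only 2 to 3 are there at a start; the rules pass over those that are not, and their reading is None.
At some moment in a run one of reject_1, reject_2, reject_3 may be knocked a few centimetres aside while the robot is not near it.
Once in a run the grip may slacken for a moment while it holds something.
It also fails if it takes over 210 s, if anything falls off the work surface, if the arm or the gripper's body presses on something with over 40 N, if the wrist force passes 120 N, or if a joint passes its speed limit or range.

## Working session

There is one attempt and no reset: what is moved stays moved. The work goes in short steps, Python scripts to look and compute and a tool call to move; the robot and the scene stay as the last step left them, time stands still between calls to the robot, and variables do not carry over. Pictures are saved under pics/ and viewed, at most 14 in all, crops included, and the job is handed in when it is done.

Besides the shell and the picture viewer there is one more tool, called after "Call:" as a command line: name --argument value ..., lists and objects as JSON in quotes. step_arm: Moves the arm, as the interface text tells. Its arguments: {"type":"object","properties":{"rows":{"type":"array"},"newtons":{"type":"number"}},"required":["rows"]}

```bash
mkdir -p pics; cat > h.py <<'E'
import numpy as np, cv2
from scipy.spatial.transform import Rotation as R
from bench import robot
def grab(n,save=None):
    s=robot.state(); f=robot.grab_frame(n); c=f["color"]
    f["f"]=c.shape[0]/2/np.tan(np.radians(f["fov_y"])/2)
    if "mount" in f:
        T=np.eye(4); T[:3,:3]=R.from_euler('xyz',s["orientation"]).as_matrix(); T[:3,3]=s["ee_pos"]
        M=T@np.array(f["mount"]); f["origin"]=M[:3,3]; f["rotation"]=M[:3,:3]
    f["origin"]=np.array(f["origin"]); f["rotation"]=np.array(f["rotation"])
    if save: cv2.imwrite(save,c[:,:,::-1])
    return f
def ray(f,u,v):
    d=f["rotation"]@np.array([(u-f["cx"])/f["f"],(v-f["cy"])/f["f"],1]); return d/np.linalg.norm(d)
def onz(f,u,v,z):
    d=ray(f,u,v); return f["origin"]+d*(z-f["origin"][2])/d[2]
def tri(f1,p1,f2,p2):
    d1,d2=ray(f1,*p1),ray(f2,*p2)
    t=np.linalg.lstsq(np.c_[d1,-d2],f2["origin"]-f1["origin"],rcond=None)[0]
    a,b=f1["origin"]+d1*t[0],f2["origin"]+d2*t[1]
    return (a+b)/2,np.linalg.norm(a-b)
def proj(f,p):
    q=f["rotation"].T@(np.array(p)-f["origin"]); return q[:2]/q[2]*f["f"]+[f["cx"],f["cy"]]
E
python3 - <<'E'
from h import *
import pickle
for n in("top","side"):
    f=grab(n,f"pics/{n}0.png"); pickle.dump(f,open(n+"0.pkl","wb")); print(n,f["f"],f["cx"],f["cy"],f["origin"],f["rotation"].round(3).tolist())
s=robot.state();print(s)
E
```

```text
top 425.50758478466065 275.6787987229784 207.90750755548197 [ 0.29067546 -0.03426467  1.38738228] [-2.949, -0.025, -1.546]
side 378.87725841324476 276.57014528850925 207.57196566815944 [ 0.39904697 -1.06389033  0.63715073] [-2.079, 0.009, -0.136]
{'time': 0.1, 'joint_positions': array([-1.21824102,  0.4118005 , -0.01271905,  1.59693039,  0.00563116,
        1.13431875, -0.08216187]), 'qd': array([ 0.00087554, -0.00262105,  0.00194013, -0.00220103, -0.00058957,
        0.00043673, -0.00024648]), 'joint_torque': array([ 2.69030912e-03, -5.89100718e+01,  6.43596500e-01, -2.91706198e+01,
       -5.37599798e-02,  1.45925485e-02,  7.86184933e-05]), 'ee_pos': array([0.25513867, 0.57006156, 0.22191751]), 'orientation': array([-3.14017694e+00,  1.25626715e-04,  2.72091926e+00]), 'force': array([ 0.0153006 , -0.10064777, -0.7560847 ]), 'torque': array([ 0.03681278, -0.00735042, -0.03589128]), 'grip_force': 0.0, 'gripper_width': 0.9991735476992678}
```

View pics/top0.png

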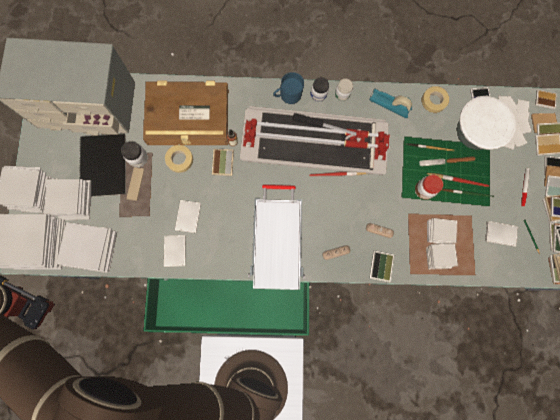

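View pics/side0.png

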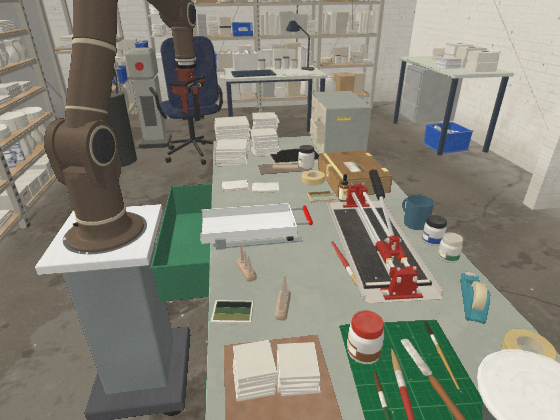

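The top view shows cone packs near (336,252) and (380,229), reject tiles at (187,216) and (174,250), the tray centred at (278,243) and its red handle at (279,187). In the side view the packs are at (247,265) and (283,300), the rejects at (235,185) and (265,187), and the handle at (307,214).

```bash
cat >> h.py <<'E'
_g=grab
def grab(n,save=None):
    f=_g(n,save)
    if f["rotation"].shape==(3,): f["rotation"]=R.from_euler('xyz',f["rotation"]).as_matrix()
    return f
def blobs(f,box,kind,amin=40):
    x0,y0,x1,y1=box; c=f["color"][y0:y1,x0:x1]; h=cv2.cvtColor(c,cv2.COLOR_RGB2HSV).astype(int)
    if kind=="clay": m=((h[...,0]<18)|(h[...,0]>172))&(h[...,1]>40)&(h[...,1]<150)&(h[...,2]>90)
    if kind=="red": m=((h[...,0]<8)|(h[...,0]>172))&(h[...,1]>150)
    if kind=="white": m=(h[...,1]<40)&(h[...,2]>190)
    cs,_=cv2.findContours(m.astype(np.uint8),cv2.RETR_EXTERNAL,cv2.CHAIN_APPROX_NONE)
    return [k.reshape(-1,2)+[x0,y0] for k in cs if cv2.contourArea(k)>amin]
def rect(f,k,z):
    p=np.array([onz(f,*q,z)[:2] for q in k],np.float32)
    (c,s,a)=cv2.minAreaRect(p*1000); s=np.array(s)
    if s[0]<s[1]: s=s[::-1]; a=a+90
    return np.array(c)/1000,s,(a+90)%180-90   # centre, long/short mm, long axis yaw deg
E
python3 - <<'E'
from h import *
import pickle
T,S=[pickle.load(open(n+"0.pkl","rb")) for n in("top","side")]
for f in(T,S): f["rotation"]=R.from_euler('xyz',f["rotation"]).as_matrix()
for nm,f,b,k,z in[("cone",T,(310,210,400,270),"clay",.018),("coneS",S,(225,235,300,325),"clay",.018),("han",T,(255,175,300,200),"red",.044),("hanS",S,(298,198,318,230),"red",.044),("tile",T,(140,190,215,275),"white",.008),("tileS",S,(215,172,290,195),"white",.008)]:
    for q in blobs(f,b,k): 
        m=cv2.moments(q.reshape(-1,1,2)); print(nm,q.min(0),q.max(0),round(m["m10"]/m["m00"],1),round(m["m01"]/m["m00"],1),*rect(f,q,z))
h=tri(T,(279,187),S,(307,214));print(h)
# tray corners
for p in[(254,287),(301,288),(256,200),(301,200)]: print(p,onz(T,*p,.05))
print("edge",onz(T,200,277,0),onz(T,350,278,0))
E
```

```text
cone [322 245] [349 259] 335.7 252.2 [ 0.41941916 -0.25947025] [90.66156769 28.51571274] -72.73630332946777
cone [366 223] [393 238] 379.4 230.2 [ 0.49476776 -0.40219327] [92.21767426 30.6902504 ] 72.90206909179688
coneS [275 276] [289 319] 282.1 304.7 [ 0.50257288 -0.39095108] [147.54212952  27.4855957 ] 74.86592864990234
coneS [237 245] [256 280] 245.7 267.9 [ 0.41638483 -0.24379913] [159.26116943  36.32659912] -81.39166259765625
han [262 185] [294 188] 277.2 186.6 [ 0.6249375  -0.06725369] [104.07862091  10.03483772] -88.20925796031952
hanS [303 205] [312 224] 307.1 214.7 [ 0.62592865 -0.06436555] [118.69377136  13.04889011] 89.90266418457031
tile [164 235] [184 266] 174.0 250.5 [0.41181198 0.26205731] [100.75428772  64.43225861] 3.791822910308838
tile [175 200] [199 232] 187.3 216.3 [0.52509949 0.2264294 ] [102.0520401   68.03381348] -6.018440246582031
tileS [252 182] [278 190] 264.8 186.3 [0.52576166 0.22973459] [100.52539825  69.74956512] -8.005119323730469
tileS [222 180] [248 188] 234.5 184.0 [0.41260577 0.26554529] [97.86925507 69.29969788] 2.100813150405884
(array([ 0.62386598, -0.07049629,  0.047764  ]), np.float64(0.002797006872100582))
(254, 287) [ 0.30193381 -0.00063426  0.05      ]
(301, 288) [ 0.30257527 -0.14599261  0.05      ]
(256, 200) [0.57662676 0.00252849 0.05      ]
(301, 200) [ 0.5810431  -0.14217937  0.05      ]
edge [0.32948266 0.17467505 0.        ] [ 0.33881161 -0.3084143   0.        ]
```

Call:
step_arm --rows '[[[-0.06,-0.02,0.02],-10,0],[[-0.115,-0.045,0.04],-20,0],[[-0.17,-0.065,0.06],-24.1,0],[[-0.225,-0.088,0.08],-24.1,0],[[-0.28,-0.11,0.1],-24.1,0]]'

```text
time: 0.72
ee_pos: [0.4639, 0.3573, 0.1234]
orientation: [-3.142, -0.0, -3.142]
force: [1.2, 0.5, -0.2]
gripper_width: 0.472
grip_force: 0.0
```

Call:
step_arm --rows '[[[-0.04,-0.02,0.03],0,0],[[-0.07,-0.04,0.05],0,0],[[-0.07,-0.04,0.05],0,0],[[-0.07,-0.04,0.05],0,0]]'

```text
time: 1.23
ee_pos: [0.5321, 0.3195, 0.074]
orientation: [3.141, -0.001, -3.141]
force: [-0.5, 0.9, 0.6]
gripper_width: 0.024
grip_force: 0.0
```

Call:
step_arm --rows '[[[0.007,0,0.04],0,0],[[0.007,0,0.069],0,0],[[0.007,-0.005,0.069],0,0],[[0.007,-0.025,0.069],0,0],[[0.007,-0.04,0.069],0,0]]'

```text
time: 1.85
ee_pos: [0.5268, 0.2774, 0.0067]
orientation: [3.141, 0.002, 3.141]
force: [-0.0, 0.4, 0.1]
gripper_width: 0.008
grip_force: 0.0
```

Call:
step_arm --rows '[[[0,-0.018,0],0,0],[[0,-0.036,0],0,0],[[0,-0.054,0],0,0],[[0,-0.072,0],0,0],[[0,-0.085,0],0,0]]'

```text
time: 2.48
ee_pos: [0.5267, 0.1936, 0.0059]
orientation: [3.14, 0.002, 3.141]
force: [-0.2, 4.0, 6.2]
gripper_width: 0.005
grip_force: 3.1
```

Call:
step_arm --rows '[[[0,0.02,0],0,0],[[0,0.02,-0.05],0,0],[[-0.06,0.0,-0.1],0,0],[[-0.12,0,-0.12],0,0],[[-0.12,0,-0.12],0,0]]'

```text
time: 3.1
ee_pos: [0.6494, 0.194, 0.1268]
orientation: [3.141, 0.004, 3.14]
force: [0.1, -1.0, -0.0]
gripper_width: 0.005
grip_force: 0.0
```

```bash
python3 - <<'E'
from h import *
T=grab("top","pics/top1.png")
for q in blobs(T,(140,190,245,275),"white"): print(q.min(0),q.max(0),*rect(T,q,.008))
W=grab("wrist","pics/w1.png")
E
```

```text
[211 201] [222 231] [0.52840936 0.13139209] [100.49328613  36.20598221] 2.8201868534088135
```

View pics/top1.png

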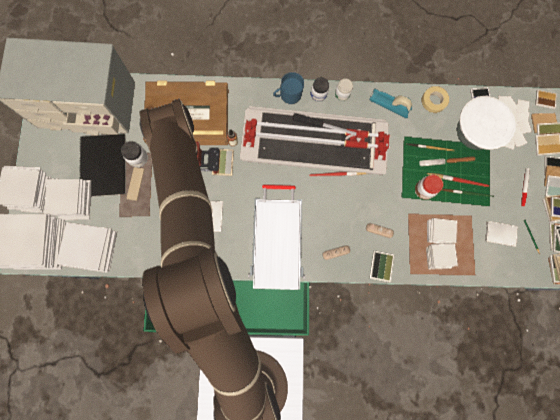

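View pics/w1.png

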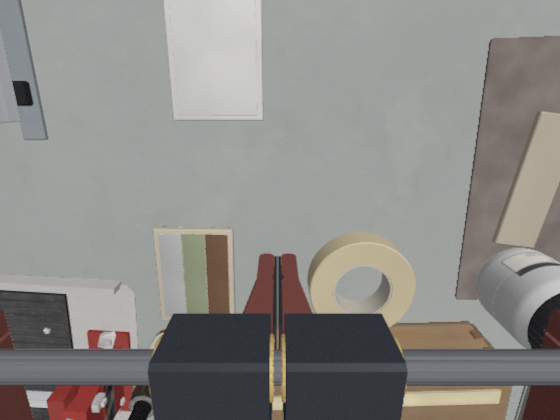

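The wrist view shows tile 2's rear edge at (174–262,120), the good tile's near edge at v=228 and the tape roll at (362,282). The top view confirms tile 2 moved right and is now square.

```bash
python3 - <<'E'
from h import *
W=grab("wrist")
for p in[(174,120),(262,120),(260,20),(170,20),(156,229),(234,229),(362,235)]: print(p,onz(W,*p,.008).round(3))
print(robot.state()["ee_pos"])
E
```

```text
(174, 120) [0.579 0.115 0.008]
(262, 120) [0.579 0.182 0.008]
(260, 20) [0.51  0.182 0.008]
(170, 20) [0.51  0.118 0.008]
(156, 229) [0.668 0.092 0.008]
(234, 229) [0.668 0.158 0.008]
(362, 235) [0.673 0.266 0.008]
[0.64551644 0.19466818 0.12435115]
```

Call:
step_arm --rows '[[[0.02,-0.023,0.03],0,0.036],[[0.04,-0.046,0.07],0,0.036],[[0.04,-0.046,0.105],0,0.036],[[0.04,-0.046,0.118],0,0.036],[[0.045,-0.046,0.119],0,0.036]]'

```text
time: 3.88
ee_pos: [0.5999, 0.1487, 0.0054]
orientation: [-3.141, -0.002, -3.141]
force: [-0.1, -0.4, -0.4]
gripper_width: 0.412
grip_force: 0.0
```

Call:
step_arm --rows '[[[0.02,0,0],0,0.036],[[0.045,0,0],0,0.036],[[0.07,0,0],0,0.036],[[0.095,0,0],0,0.036],[[0.12,0,0],0,0.036]]'

```text
time: 4.5
ee_pos: [0.4808, 0.1489, 0.0076]
orientation: [3.14, 0.002, -3.141]
force: [0.7, 0.3, 0.1]
gripper_width: 0.411
grip_force: 0.2
```

Call:
step_arm --rows '[[[0.025,0,0],0,0.036],[[0.05,0,0],0,0.036],[[0.075,0,0],0,0.036],[[0.1,0,0],0,0.036],[[0.12,0,0],0,0.036]]'

```text
time: 5.12
ee_pos: [0.361, 0.149, 0.0075]
orientation: [3.14, 0.003, -3.141]
force: [0.6, 0.4, 0.6]
gripper_width: 0.41
grip_force: 0.3
```

Call:
step_arm --rows '[[[0.02,0,0],0,0.036],[[0.04,0,0],0,0.036],[[0.04,0,0],0,0.036],[[0.03,0,-0.02],0,0.036],[[0.0,0,-0.06],0,0.036]]'

```text
time: 5.75
ee_pos: [0.3606, 0.148, 0.0668]
orientation: [-3.141, -0.002, -3.14]
force: [0.9, 0.5, -1.8]
gripper_width: 0.412
grip_force: 0.0
```

Call:
step_arm --rows '[[[-0.02,0.0,-0.04],0,0.036],[[-0.06,0.04,-0.08],0,0.036],[[-0.11,0.08,-0.08],0,0.036],[[-0.16,0.114,-0.08],0,0.036],[[-0.16,0.114,-0.08],0,0.036]]'

```text
time: 6.38
ee_pos: [0.5243, 0.2647, 0.1465]
orientation: [3.14, 0.003, -3.14]
force: [-0.2, -0.1, 0.2]
gripper_width: 0.409
grip_force: 0.0
```

```bash
python3 - <<'E'
from h import *
W=grab("wrist","pics/w2.png")
print(robot.state()["ee_pos"])
for q in blobs(W,(0,0,560,330),"white",500): print(q.min(0),q.max(0),*rect(W,q,.008))
E
```

```text
[0.52297285 0.26337156 0.14619619]
[516   0] [559 138] [0.42021072 0.47260721] [101.6023407    7.95735455] -5.564414978027344
[224   0] [315 128] [0.41517801 0.26038876] [94.07637787 67.03290558] 3.0094492435455322
```

View pics/w2.png

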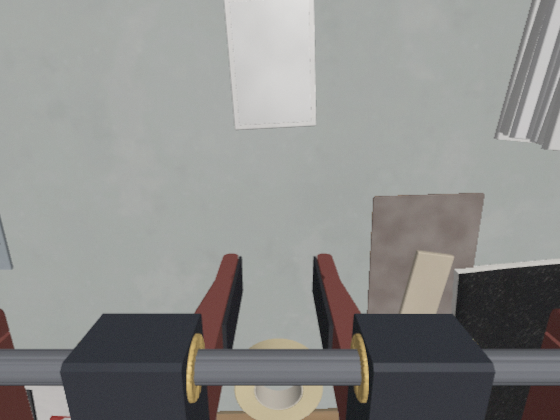

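Tile 2 is gone from the table. Tile 1 sits at (270,60) with its rear edge at v=128, x about 0.462 and y 0.261.

Call:
step_arm --rows '[[[0.01,-0.002,0.05],0,0.036],[[0.03,-0.002,0.1],0,0.036],[[0.03,-0.002,0.13],0,0.036],[[0.03,-0.002,0.142],0,0.036],[[0.035,-0.002,0.143],0,0.036]]'

```text
time: 7.05
ee_pos: [0.4862, 0.2595, 0.0035]
orientation: [-3.142, 0.0, 3.141]
force: [0.1, -0.3, 0.3]
gripper_width: 0.407
grip_force: 0.0
```

Call:
step_arm --rows '[[[0.02,0,0.001],0,0.036],[[0.045,0,0.001],0,0.036],[[0.07,0,0.001],0,0.036],[[0.095,0,0.001],0,0.036],[[0.12,0,0.001],0,0.036]]'

```text
time: 7.68
ee_pos: [0.3663, 0.2607, 0.0039]
orientation: [3.139, 0.003, 3.141]
force: [0.5, 0.9, 1.3]
gripper_width: 0.414
grip_force: 0.5
```

Call:
step_arm --rows '[[[0.02,0,0],0,0.036],[[0.04,0,0],0,0.036],[[0.045,0,0],0,0.036],[[0.04,0,0],0,0.036],[[0.02,0,-0.04],0,0.036]]'

```text
time: 8.3
ee_pos: [0.345, 0.2589, 0.0408]
orientation: [-3.138, -0.004, -3.141]
force: [0.8, 1.0, 0.1]
gripper_width: 0.408
grip_force: 0.0
```

Call:
step_arm --rows '[[[0.0,-0.03,-0.06],10,0.0878],[[-0.03,-0.08,-0.12],20,0.0878],[[-0.06,-0.14,-0.15],30,0.0878],[[-0.09,-0.2,-0.15],40,0.0878],[[-0.12,-0.26,-0.15],50,0.0878]]'

```text
time: 8.93
ee_pos: [0.4499, 0.0338, 0.1913]
orientation: [3.138, 0.002, 2.263]
force: [1.0, 0.6, -0.8]
gripper_width: 0.937
grip_force: 0.0
```

```bash
python3 - <<'E'
from h import *
T=grab("top","pics/top2.png");print(robot.state())
E
```

```text
{'time': 8.975, 'joint_positions': array([-0.4655675 ,  0.14324593,  0.33292537,  2.05407321, -0.05330751,
        0.94712623,  0.57090118]), 'qd': array([-0.04056615, -0.01590893, -0.0634583 ,  0.05100821,  0.025176  ,
       -0.0122718 ,  0.0161679 ]), 'joint_torque': array([-11.45594537, -33.18562746, -11.36330724, -21.03357017,
        -2.53724188,   1.08208928,   0.09324376]), 'ee_pos': array([0.45280444, 0.02598934, 0.19174391]), 'orientation': array([3.13855485, 0.00579139, 2.24659693]), 'force': array([ 2.62678734, -6.03440898, -0.23897126]), 'torque': array([-0.42438453, -0.20312013, -0.01218834]), 'grip_force': 0.0, 'gripper_width': 0.97661084187998}
```

View pics/top2.png

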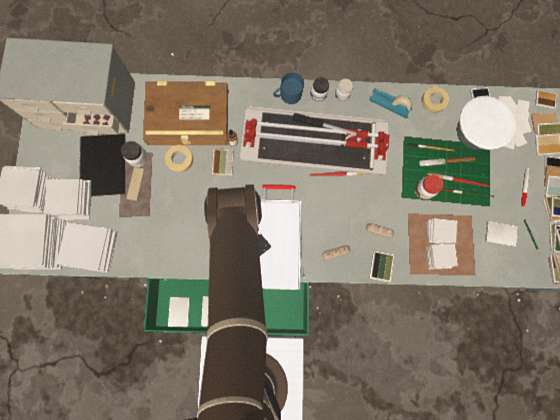

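Both tiles lie in the trough, at (178,311) and (206,311), and the packs are unmoved at (336,252) and (380,229).

Call:
step_arm --rows '[[[-0.045,-0.04,0],6,0.0878],[[-0.09,-0.08,0],12,0.0878],[[-0.135,-0.12,0],18,0.0878],[[-0.18,-0.16,0],22.7,0.0878],[[-0.225,-0.2,0],22.7,0.0878]]'

```text
time: 9.6
ee_pos: [0.4392, -0.2678, 0.19]
orientation: [3.141, 0.001, 1.871]
force: [1.4, 0.1, 0.6]
gripper_width: 0.999
grip_force: 0.0
```

Call:
step_arm --rows '[[[0,0,0],0,0.0878],[[0,0,0],0,0.0878]]'

```text
time: 9.85
ee_pos: [0.439, -0.2651, 0.1894]
orientation: [-3.141, -0.0, 1.872]
force: [0.2, 0.3, -0.4]
gripper_width: 0.996
grip_force: 0.0
```

```bash
python3 - <<'E'
from h import *
W=grab("wrist","pics/w3.png");s=robot.state();print(s["ee_pos"],np.degrees(s["orientation"]))
for q in blobs(W,(0,0,560,330),"clay",300): print(q.min(0),q.max(0),*rect(W,q,.018))
E
```

```text
[ 0.43926622 -0.26411179  0.1893921 ] [-1.79980742e+02 -3.68863560e-02  1.07338667e+02]
[369 254] [447 329] [ 0.60303662 -0.34040732] [129.53523254  33.17015076] -31.01329803466797
[107 254] [185 329] [ 0.34614771 -0.41882901] [129.82209778  28.26943016] 65.51004791259766
[481 171] [539 284] [ 0.6773681  -0.23394766] [123.63396454  16.65622711] -87.20871925354004
```

View pics/w3.png

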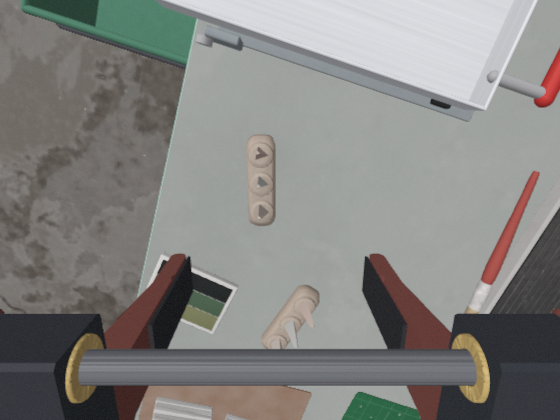

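```bash
python3 - <<'E'
from h import *
import pickle
W=grab("wrist")
for p in[(261,180),(260,136),(262,223),(291,318)]: print(p,onz(W,*p,.018).round(3))
print("tcp down proj",proj(W,[.439,-.264,.018]), W["origin"])
T=pickle.load(open("top0.pkl","rb"));T["rotation"]=R.from_euler('xyz',T["rotation"]).as_matrix()
print(tri(T,(335.7,252.2),W,(261,180)))
h=cv2.cvtColor(W["color"],cv2.COLOR_RGB2HSV);print(h[180,252],h[150,262],h[180,220],h[300,310])
E
```

```text
(261, 180) [ 0.422 -0.258  0.018]
(260, 136) [ 0.41  -0.219  0.018]
(262, 223) [ 0.436 -0.3    0.018]
(291, 318) [ 0.498 -0.396  0.018]
tcp down proj [275.75213441 190.59485314] [ 0.41565784 -0.18398782  0.3507861 ]
(array([ 0.42259154, -0.26499608, -0.01443499]), np.float64(0.0011132332284595336))
[ 14  35 183] [ 13  37 171] [ 70  10 159] [ 15  42 147]
```

Call:
step_arm --rows '[[[0.01,-0.015,0.04],0,0.0878],[[0.01,-0.015,0.08],0,0.0878],[[0.01,-0.015,0.1],0,0.0878],[[0.01,-0.015,0.1],0,0.0878]]'

```text
time: 10.45
ee_pos: [0.4214, -0.258, 0.0886]
orientation: [-3.14, -0.002, 1.875]
force: [0.9, -0.2, -0.0]
gripper_width: 0.997
grip_force: 0.0
```

```bash
python3 - <<'E'
from h import *
import pickle
W=grab("wrist","pics/w4.png");s=robot.state();print(s["ee_pos"])
S=pickle.load(open("side0.pkl","rb"));S["rotation"]=R.from_euler('xyz',S["rotation"]).as_matrix()
for z in(0,.018):
  a=np.array([.410,-.219,z]);b=np.array([.436,-.3,z]);print(proj(S,a),proj(S,b),proj(W,a),proj(W,b),proj(W,[.4205,-.259,z]))
c=S["color"][225:335,215:315,::-1]; cv2.imwrite("pics/mix.png",np.hstack([cv2.resize(c,(382,420),interpolation=2),W["color"][:,100:460,::-1]]))
E
```

```text
[ 0.42198241 -0.25869498  0.08963986]
[240.82448228 261.77224182] [252.64080883 279.88868113] [276.86657517 163.93713565] [277.52047845 271.34540299] [274.23243074 218.71416605]
[240.46332396 256.47172356] [252.36160896 274.38414238] [276.78076841 168.52443818] [277.48633166 282.56346673] [273.96784918 226.8766344 ]
```

View pics/mix.png

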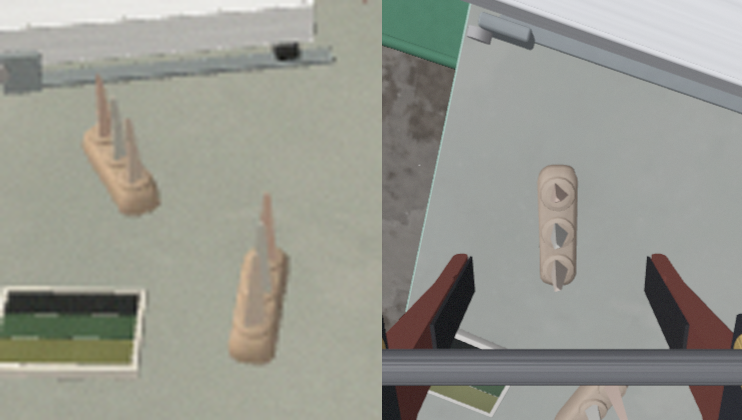

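The bar sits at u≈276 between the fingers with its ends at v=165 and 285. That matches a top at 18 mm (predicted 168/283), and the side view fits a base at z=0. So I'll grasp.

Call:
step_arm --rows '[[[0,0,0.04],0,0.0878],[[0,0,0.07],0,0.0878],[[0,0,0.085],0,0.0878],[[0,0,0.086],0,0.0878],[[0,0,0.086],0,0.02]]' --newtons 25

```text
time: 11.12
ee_pos: [0.4225, -0.2601, 0.0047]
orientation: [3.14, 0.001, 1.873]
force: [-0.5, 0.4, 0.2]
gripper_width: 0.922
grip_force: 0.0
```

Call:
step_arm --rows '[[[0,0,0],0,0.01],[[0,0,0],0,0.01],[[0,0,0],0,0.01],[[0,0,0],0,0.01]]'

```text
time: 11.62
ee_pos: [0.4218, -0.2598, 0.0037]
orientation: [3.141, 0.0, 1.873]
force: [0.4, 0.1, -0.2]
gripper_width: 0.468
grip_force: 0.0
```

Call:
step_arm --rows '[[[0,0,-0.03],0,0.01],[[0,0,-0.07],0,0.01],[[0,0,-0.1],0,0.01],[[0,0,-0.1],0,0.01]]'

```text
time: 12.12
ee_pos: [0.423, -0.2604, 0.1055]
orientation: [3.138, 0.002, 1.873]
force: [0.1, -0.7, -0.5]
gripper_width: 0.117
grip_force: 0.0
```

The fingers close more slowly than I allowed and came up empty, so I'll look again.

Call:
step_arm --rows '[[[0,0,0],0,0.0878],[[0,0,0],0,0.0878],[[0,0,0],0,0.0878],[[0,0,0],0,0.0878],[[0,0,0],0,0.0878]]'

```text
time: 12.75
ee_pos: [0.4216, -0.2598, 0.1034]
orientation: [-3.141, -0.0, 1.872]
force: [0.6, 0.3, -0.6]
gripper_width: 0.649
grip_force: 0.0
```

```bash
python3 - <<'E'
from h import *
W=grab("wrist","pics/w5.png");s=robot.state();print(s["ee_pos"],s["gripper_width"])
for z in(.018,):
  a=np.array([.410,-.219,z]);b=np.array([.436,-.3,z]);print(proj(W,a),proj(W,b))
E
```

```text
[ 0.42168163 -0.25977152  0.10350799] 0.6927225689677937
[276.96320081 161.96631375] [277.89921183 270.93718837]
```

View pics/w5.png

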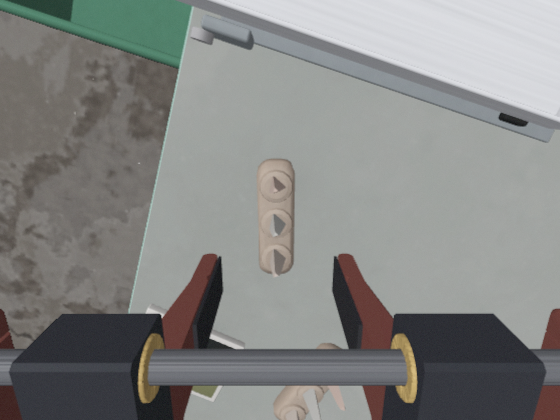

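The pack is undisturbed, at (276,216) with its ends at v=160 and 273. I'll regrasp with more closing time.

Call:
step_arm --rows '[[[0,0,0.04],0,0.065],[[0,0,0.08],0,0.065],[[0,0,0.1],0,0.065],[[0,0,0.1],0,0.05],[[0,0,0.1],0,0.03]]' --newtons 25

```text
time: 13.42
ee_pos: [0.4218, -0.26, 0.0039]
orientation: [3.142, 0.0, 1.872]
force: [0.3, 0.6, -0.2]
gripper_width: 0.55
grip_force: 0.0
```

Call:
step_arm --rows '[[[0,0,0],0,0],[[0,0,0],0,0],[[0,0,0],0,0],[[0,0,0],0,0],[[0,0,0],0,0]]'

```text
time: 14.05
ee_pos: [0.4221, -0.2598, 0.0041]
orientation: [3.141, 0.0, 1.873]
force: [-0.9, 1.2, 6.3]
gripper_width: 0.318
grip_force: 25.0
```

Call:
step_arm --rows '[[[0,0,0],0,0],[[0,0,0],0,0],[[0,0,0],0,0],[[0,0,0],0,0]]'

```text
time: 14.55
ee_pos: [0.422, -0.2598, 0.0042]
orientation: [3.141, 0.0, 1.873]
force: [-0.8, 0.8, 6.3]
gripper_width: 0.318
grip_force: 25.0
```

Call:
step_arm --rows '[[[0,0,-0.03],0,0],[[0,0,-0.07],0,0],[[0,0,-0.1],0,0],[[0.02,0.018,-0.11],3,0],[[0.05,0.045,-0.11],8,0]]'

```text
time: 15.18
ee_pos: [0.4504, -0.1991, 0.1149]
orientation: [3.139, 0.001, 1.728]
force: [0.4, 0.7, -0.1]
gripper_width: 0.32
grip_force: 25.0
```

Call:
step_arm --rows '[[[0.03,0.022,0],5,0],[[0.065,0.053,0],9.3,0],[[0.09,0.08,0],9.3,0],[[0.104,0.095,0],9.3,0],[[0.104,0.095,0],9.3,0]]'

```text
time: 15.8
ee_pos: [0.5271, -0.08, 0.1134]
orientation: [-3.141, 0.0, 1.573]
force: [-0.4, 0.4, -1.7]
gripper_width: 0.32
grip_force: 25.0
```

```bash
python3 - <<'E'
from h import *
s=robot.state();print(s["ee_pos"],np.degrees(s["orientation"]),s["gripper_width"],s["grip_force"])
E
```

```text
[ 0.52708859 -0.08004567  0.11339217] [-1.79982743e+02  1.44975201e-02  9.01097930e+01] 0.31990928750729974 24.999846518039703
```

Call:
step_arm --rows '[[[0.009,-0.005,0.03],0,0],[[0.009,-0.005,0.06],0,0],[[0.009,-0.005,0.08],0,0],[[0.009,-0.005,0.087],0,0],[[0.009,-0.005,0.087],0,0]]'

```text
time: 16.42
ee_pos: [0.5213, -0.073, 0.0268]
orientation: [-3.141, 0.0, 1.569]
force: [0.8, -0.4, -0.7]
gripper_width: 0.326
grip_force: 25.0
```

Call:
step_arm --rows '[[[0,0,0],0,0.045],[[0,0,0],0,0.045],[[0,0,0],0,0.045],[[0,0,0],0,0.045],[[0,0,0],0,0.045]]'

```text
time: 17.05
ee_pos: [0.5219, -0.0716, 0.0267]
orientation: [3.141, -0.0, 1.571]
force: [-0.2, -0.0, 0.2]
gripper_width: 0.514
grip_force: 0.0
```

Call:
step_arm --rows '[[[0,0,-0.04],0,0.045],[[0,0,-0.09],0,0.045],[[0,0,-0.12],0,0.0878],[[-0.04,-0.01,-0.14],0,0.0878],[[-0.1,-0.01,-0.14],0,0.0878]]'

```text
time: 17.68
ee_pos: [0.5129, -0.171, 0.1684]
orientation: [3.138, -0.001, 1.575]
force: [1.3, -0.3, -0.1]
gripper_width: 0.818
grip_force: 0.0
```

Call:
step_arm --rows '[[[-0.05,-0.005,0],6,0.0878],[[-0.105,-0.01,0.0],12,0.0878],[[-0.16,-0.015,0.02],17.1,0.0878],[[-0.21,-0.017,0.05],17.1,0.0878],[[-0.227,-0.017,0.065],17.1,0.0878]]'

```text
time: 18.3
ee_pos: [0.4926, -0.4019, 0.1]
orientation: [-3.14, 0.001, 1.268]
force: [-0.8, 0.7, -0.2]
gripper_width: 0.999
grip_force: 0.0
```

Call:
step_arm --rows '[[[0,0,0],0,0.0878],[[0,0,0],0,0.0878]]'

```text
time: 18.55
ee_pos: [0.4953, -0.3977, 0.102]
orientation: [3.141, -0.001, 1.273]
force: [-0.3, -0.1, 0.4]
gripper_width: 1.001
grip_force: 0.0
```

```bash
python3 - <<'E'
from h import *
W=grab("wrist","pics/w6.png");s=robot.state();print(s["ee_pos"],np.degrees(s["orientation"]),s["gripper_width"])
p=s["ee_pos"].copy();p[2]=.018;print(proj(W,p))
E
```

```text
[ 0.49562712 -0.39752259  0.1023579 ] [ 1.79948911e+02 -3.46625736e-02  7.29731575e+01] 1.0021975953902524
[275.48187981 220.35563806]
```

View pics/w6.png

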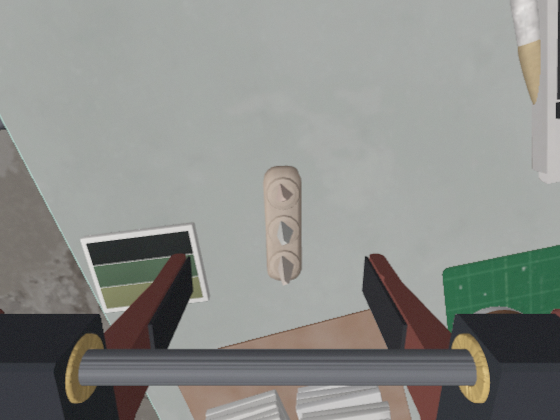

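The pack is at (283,223) against the TCP projection (275,220), so I'll shift 6 mm along tool y. The coloured tile's edge at u≈195 is clear.

Call:
step_arm --rows '[[[-0.001,0.006,0.0],0,0.065],[[-0.001,0.006,0.03],0,0.065],[[-0.001,0.006,0.065],0,0.065],[[-0.001,0.006,0.09],0,0.065],[[-0.001,0.006,0.098],0,0.065]]'

```text
time: 19.23
ee_pos: [0.5005, -0.4002, 0.0027]
orientation: [-3.14, -0.001, 1.273]
force: [0.2, 0.1, 0.1]
gripper_width: 0.737
grip_force: 0.0
```

Call:
step_arm --rows '[[[0,0,0],0,0.06],[[0,0,0],0,0],[[0,0,0],0,0],[[0,0,0],0,0],[[0,0,0],0,0]]'

```text
time: 19.85
ee_pos: [0.5003, -0.4015, 0.004]
orientation: [3.141, -0.0, 1.272]
force: [-0.5, 0.5, 3.5]
gripper_width: 0.323
grip_force: 25.0
```

Call:
step_arm --rows '[[[0,0,0],0,0],[[0,0,0],0,0],[[0,0,0],0,0],[[0,0,0],0,0]]'

```text
time: 20.35
ee_pos: [0.5003, -0.4015, 0.004]
orientation: [3.141, -0.0, 1.272]
force: [-1.1, 1.3, 5.0]
gripper_width: 0.318
grip_force: 25.0
```

Call:
step_arm --rows '[[[0,0,-0.03],0,0],[[0,0,-0.07],0,0],[[0.01,-0.005,-0.11],0,0],[[0.05,-0.027,-0.12],0,0],[[0.09,-0.048,-0.12],0,0]]'

```text
time: 20.98
ee_pos: [0.4808, -0.3007, 0.1244]
orientation: [3.14, 0.0, 1.271]
force: [0.9, 1.8, -0.7]
gripper_width: 0.322
grip_force: 25.0
```

Call:
step_arm --rows '[[[0.045,-0.024,0],-5,0],[[0.09,-0.048,0],-10,0],[[0.14,-0.075,0],-15,0],[[0.185,-0.1,0],-17.1,0],[[0.206,-0.111,0],-17.1,0]]'

```text
time: 21.6
ee_pos: [0.4344, -0.0689, 0.1234]
orientation: [-3.141, -0.001, 1.574]
force: [-0.9, -1.0, -0.0]
gripper_width: 0.326
grip_force: 25.0
```

Call:
step_arm --rows '[[[0,0,0],0,0],[[0,0,0],0,0]]'

```text
time: 21.85
ee_pos: [0.4356, -0.0726, 0.1237]
orientation: [3.141, 0.0, 1.57]
force: [0.2, -0.8, -1.1]
gripper_width: 0.325
grip_force: 25.0
```

Call:
step_arm --rows '[[[0,0,0.04],0,0],[[0,0,0.07],0,0],[[0,0,0.09],0,0],[[0,0,0.0975],0,0],[[0,0,0.0975],0,0]]'

```text
time: 22.48
ee_pos: [0.4354, -0.073, 0.026]
orientation: [-3.141, 0.001, 1.569]
force: [-0.8, -0.3, -0.2]
gripper_width: 0.32
grip_force: 25.0
```

Call:
step_arm --rows '[[[0,0,0],0,0.045],[[0,0,0],0,0.045],[[0,0,0],0,0.045],[[0,0,0],0,0.045],[[0,0,0],0,0.045]]'

```text
time: 23.1
ee_pos: [0.4353, -0.0716, 0.0262]
orientation: [3.142, -0.0, 1.571]
force: [0.6, 0.2, -0.2]
gripper_width: 0.516
grip_force: 0.0
```

Call:
step_arm --rows '[[[0,0,-0.04],0,0.045],[[0,0,-0.09],0,0.045],[[0,0.03,-0.12],0,0.05],[[0,0.08,-0.13],0,0.05],[[0,0.14,-0.13],0,0.05]]'

```text
time: 23.72
ee_pos: [0.5773, -0.0712, 0.1577]
orientation: [3.139, -0.001, 1.571]
force: [-0.4, -0.1, 0.3]
gripper_width: 0.572
grip_force: 0.0
```

```bash
python3 - <<'E'
from h import *
S=grab("side","pics/s1.png");s=robot.state();print(s["ee_pos"],np.degrees(s["orientation"]),s["gripper_width"])
E
```

```text
[ 0.58425718 -0.06998081  0.1561045 ] [1.79683062e+02 8.39395964e-02 9.02447741e+01] 0.5670928982125705
```

View pics/s1.png

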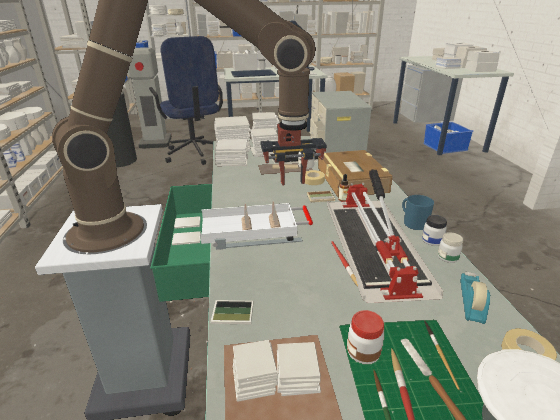

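Both packs stand in the tray at (247,218) and (274,218). Next I'll take hold of the red handle, which the side view shows at (307,214).

Call:
step_arm --rows '[[[0.001,0.02,0.01],0,0.04],[[0.001,0.04,0.03],0,0.04],[[0.001,0.05,0.05],0,0.04],[[0.001,0.05,0.05],0,0.04],[[0.001,0.05,0.05],0,0.04]]'

```text
time: 24.4
ee_pos: [0.625, -0.0711, 0.1066]
orientation: [-3.142, 0.0, 1.57]
force: [-0.9, -0.0, 0.1]
gripper_width: 0.454
grip_force: 0.0
```

```bash
python3 - <<'E'
from h import *
W=grab("wrist","pics/w7.png");s=robot.state();print(s["ee_pos"],s["gripper_width"])
for q in blobs(W,(0,0,560,300),"red",300):
    if q[:,1].max()>20: print(q.min(0),q.max(0),*rect(W,q,.044))
p=s["ee_pos"].copy();p[2]=.044;print(proj(W,p))
E
```

```text
[ 0.62521534 -0.07103515  0.10699536] 0.45666429248853013
[267 147] [287 299] [ 0.62630383 -0.06964164] [109.29348755  13.11812592] 89.953125
[484  37] [559  98] [0.77512323 0.03201303] [46.17036819 32.12669754] -3.9554595947265625
[275.33058684 230.24765335]
```

View pics/w7.png

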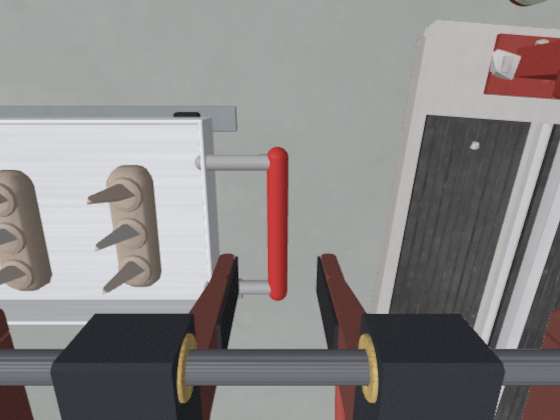

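The handle bar is centred between the fingers at (277,224), so I'll descend and grip.

Call:
step_arm --rows '[[[0.001,0.001,0.03],0,0.04],[[0.001,0.001,0.06],0,0.04],[[0.001,0.001,0.08],0,0.04],[[0.001,0.001,0.081],0,0.03],[[0.001,0.001,0.081],0,0]]' --newtons 25

```text
time: 25.08
ee_pos: [0.6269, -0.0701, 0.0262]
orientation: [3.14, 0.0, 1.57]
force: [0.5, -0.7, 0.2]
gripper_width: 0.266
grip_force: 0.0
```

Call:
step_arm --rows '[[[0,0,0],0,0],[[0,0,0],0,0],[[0,0,0],0,0],[[0,0,0],0,0],[[0,0,0],0,0]]'

```text
time: 25.7
ee_pos: [0.6252, -0.0699, 0.0261]
orientation: [-3.14, -0.001, 1.57]
force: [-5.8, -0.2, 5.1]
gripper_width: 0.153
grip_force: 25.0
```

```bash
python3 - <<'E'
from h import *
s=robot.state();print(s["ee_pos"],s["gripper_width"],s["grip_force"])
p=s["ee_pos"]; hx,hz=.340,.022; r=np.hypot(.285,.022); a0=np.arctan2(.022,.285)
for a in np.arange(0,1.11,.1): print(round(a,1), (r*np.cos(a+a0)-.285).round(3),(r*np.sin(a+a0)-.022).round(3))
E
```

```text
[ 0.62516024 -0.06994504  0.02612509] 0.15316015479069467 25.000948905944824
0.0 0.0 -0.0
0.1 -0.004 0.028
0.2 -0.01 0.056
0.3 -0.019 0.083
0.4 -0.031 0.109
0.5 -0.045 0.134
0.6 -0.062 0.157
0.7 -0.081 0.178
0.8 -0.102 0.198
0.9 -0.125 0.215
1.0 -0.15 0.23
1.1 -0.175 0.242
```

Call:
step_arm --rows '[[[0,-0.002,-0.014],0,0],[[0,-0.004,-0.028],0,0],[[0,-0.007,-0.042],0,0],[[0,-0.01,-0.056],0,0],[[0,-0.019,-0.083],0,0]]'

```text
time: 26.32
ee_pos: [0.6069, -0.0699, 0.1087]
orientation: [-3.141, 0.001, 1.571]
force: [-3.3, -0.5, -5.7]
gripper_width: 0.151
grip_force: 25.0
```

Call:
step_arm --rows '[[[0,-0.012,-0.026],0,0],[[0,-0.026,-0.051],0,0],[[0,-0.043,-0.074],0,0],[[0,-0.062,-0.095],0,0],[[0,-0.083,-0.115],0,0]]'

```text
time: 26.95
ee_pos: [0.5265, -0.07, 0.226]
orientation: [3.134, -0.0, 1.571]
force: [4.5, 0.2, 1.8]
gripper_width: 0.155
grip_force: 25.0
```

Call:
step_arm --rows '[[[0,-0.012,-0.009],0,0],[[0,-0.023,-0.017],0,0],[[0,-0.035,-0.025],0,0],[[0,-0.035,-0.025],0,0],[[0,-0.035,-0.025],0,0]]'

```text
time: 27.58
ee_pos: [0.4932, -0.0699, 0.2511]
orientation: [3.132, -0.001, 1.571]
force: [7.0, -1.0, 8.0]
gripper_width: 0.152
grip_force: 25.0
```

Call:
step_arm --rows '[[[0,0,0],0,0],[[0,0,0],0,0],[[0,0,0],0,0]]'

```text
time: 27.95
ee_pos: [0.4934, -0.0699, 0.251]
orientation: [3.132, -0.0, 1.571]
force: [7.6, 0.5, 8.7]
gripper_width: 0.151
grip_force: 25.0
```

```bash
python3 - <<'E'
from h import *
T=grab("top"); S=grab("side");s=robot.state();print(s["ee_pos"],s["gripper_width"],s["grip_force"])
cv2.imwrite("pics/mix2.png",np.hstack([T["color"][180:380,130:400,::-1].repeat(2,0).repeat(2,1)[:400,:400],S["color"][100:320,130:330,::-1].repeat(2,0).repeat(2,1)[:400]]))
E
```

```text
[ 0.49338288 -0.06989236  0.2510206 ] 0.1523387397775223 25.00145584344864
```

View pics/mix2.png

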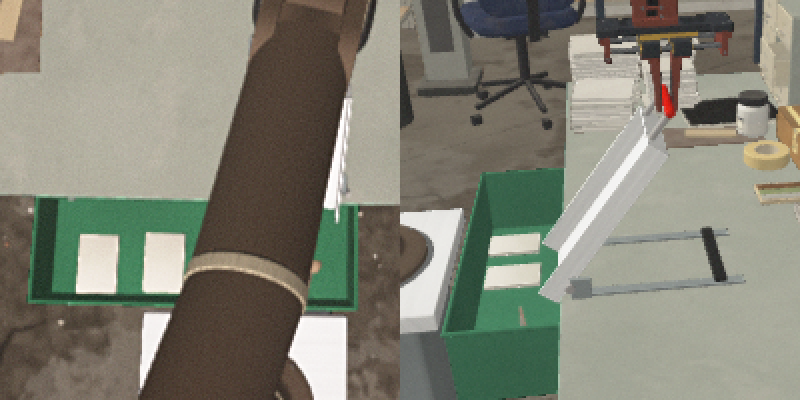

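The tray is tipped and empty, and cones show in the trough at (522,315) in the mosaic. Now I'll lower it back along the arc.

Call:
step_arm --rows '[[[0,0.012,0.008],0,0],[[0,0.033,0.027],0,0],[[0,0.053,0.047],0,0],[[0,0.072,0.068],0,0],[[0,0.089,0.091],0,0]]'

```text
time: 28.68
ee_pos: [0.5824, -0.0699, 0.1588]
orientation: [3.134, 0.001, 1.571]
force: [5.1, -0.7, 3.3]
gripper_width: 0.152
grip_force: 25.0
```

Call:
step_arm --rows '[[[0,0.014,0.025],0,0],[[0,0.026,0.051],0,0],[[0,0.035,0.078],0,0],[[0,0.041,0.106],0,0],[[0,0.043,0.12],0,0]]'

```text
time: 29.3
ee_pos: [0.6241, -0.0699, 0.0371]
orientation: [3.137, 0.001, 1.571]
force: [5.8, 0.0, 0.5]
gripper_width: 0.152
grip_force: 25.0
```

Call:
step_arm --rows '[[[0,0.001,0.008],0,0],[[0,0.001,0.013],0,0],[[0,0.001,0.014],0,0],[[0,0.001,0.014],0,0]]'

```text
time: 29.8
ee_pos: [0.6252, -0.0699, 0.0255]
orientation: [3.136, 0.0, 1.571]
force: [2.3, -0.3, 9.3]
gripper_width: 0.152
grip_force: 25.0
```

Down on its rest. I'll release and retreat upward, away from everything.

Call:
step_arm --rows '[[[0,0,0],0,0.04],[[0,0,0],0,0.04],[[0,0,0],0,0.04],[[0,0,0],0,0.04],[[0,0,0],0,0.04]]'

```text
time: 30.42
ee_pos: [0.6222, -0.0697, 0.023]
orientation: [-3.141, -0.0, 1.571]
force: [-0.6, -0.0, -0.8]
gripper_width: 0.457
grip_force: 0.0
```

Call:
step_arm --rows '[[[0,0,-0.03],0,0.04],[[0,0,-0.08],0,0.04],[[0,0,-0.14],0,0.04],[[0,0,-0.19],0,0.04],[[0,0,-0.2],0,0.04]]'

```text
time: 31.05
ee_pos: [0.6239, -0.0704, 0.2269]
orientation: [3.136, -0.0, 1.57]
force: [1.0, 0.2, -0.1]
gripper_width: 0.457
grip_force: 0.0
```

Call:
step_arm --rows '[[[-0.05,0,0],0,0.04],[[-0.1,0,0],0,0.04],[[-0.16,0,0],0,0.04],[[-0.22,0,0],0,0.04],[[-0.28,0,0],0,0.04]]'

```text
time: 31.68
ee_pos: [0.6219, -0.351, 0.2215]
orientation: [-3.14, -0.001, 1.571]
force: [0.8, 1.2, 0.1]
gripper_width: 0.453
grip_force: 0.0
```

Call:
step_arm --rows '[[[-0.02,0,0],0,0.04],[[-0.02,0,0],0,0.04],[[-0.02,0,0],0,0.04]]'

```text
time: 32.05
ee_pos: [0.6231, -0.3673, 0.2224]
orientation: [-3.141, -0.002, 1.573]
force: [-0.2, 0.4, -0.3]
gripper_width: 0.453
grip_force: 0.0
```

```bash
python3 - <<'E'
from h import *
T=grab("top","pics/top3.png");S=grab("side");s=robot.state();print(s["ee_pos"],s["force"])
for q in blobs(T,(255,175,300,200),"red"): print(*rect(T,q,.044))
E
```

```text
[ 0.62337024 -0.36703834  0.22293537] [ 0.15768695  0.22804881 -0.51934103]
[ 0.62498792 -0.06885753] [107.2878952   10.03546524] -88.20925796031952
```

View pics/top3.png

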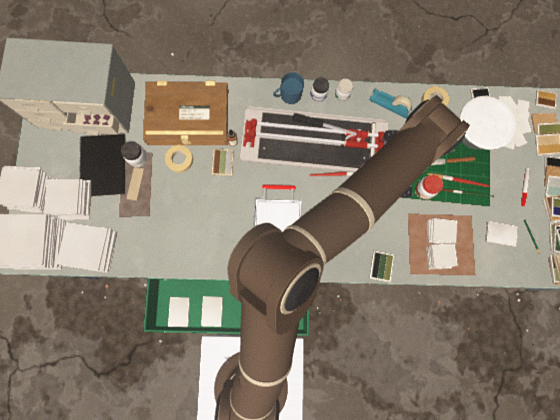

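Both tiles are in the trough at (178,311) and (212,311), the handle is back at its starting place, and the coloured tiles and tape are unmoved. The arm hides the packs, so I'll clear it and check them numerically.

Call:
step_arm --rows '[[[0.06,-0.01,0],0,0.04],[[0.12,-0.02,0],0,0.04],[[0.18,-0.03,0],0,0.04],[[0.24,-0.04,0],0,0.04],[[0.3,-0.05,0],0,0.04]]'

```text
time: 32.78
ee_pos: [0.5718, -0.0659, 0.2234]
orientation: [3.141, -0.001, 1.574]
force: [1.3, -0.4, -0.0]
gripper_width: 0.451
grip_force: 0.0
```

Call:
step_arm --rows '[[[0.06,-0.02,0],-10,0.04],[[0.12,-0.04,0],-20,0.04],[[0.18,-0.06,0],-30,0.04],[[0.24,-0.08,0],-40,0.04],[[0.3,-0.1,0],-50,0.04]]'

```text
time: 33.4
ee_pos: [0.4717, 0.23, 0.2238]
orientation: [3.14, -0.0, 2.452]
force: [1.0, 0.2, 0.6]
gripper_width: 0.457
grip_force: 0.0
```

Call:
step_arm --rows '[[[0.05,0.04,0],0,0.04],[[0.08,0.08,0],0,0.04],[[0.08,0.08,0],0,0.04],[[0.08,0.08,0],0,0.04]]'

```text
time: 33.9
ee_pos: [0.463, 0.3394, 0.2231]
orientation: [-3.141, 0.0, 2.445]
force: [0.0, 0.7, -0.3]
gripper_width: 0.457
grip_force: 0.0
```

```bash
cat >chk.py <<'E'
from h import *
T=grab("top");S=grab("side");s=robot.state();print(s["ee_pos"],s["force"])
for n,f,b in(("trough",T,(146,278,310,336)),("tray",T,(250,195,305,279)),("table",T,(200,190,420,280)),("sidetrough",S,(155,180,212,300))):
    h=cv2.cvtColor(f["color"],cv2.COLOR_RGB2HSV).astype(int)
    m=((h[...,0]<22)&(h[...,1]>25)&(h[...,1]<150)&(h[...,2]>70)).astype(np.uint8)
    M=np.zeros_like(m);M[b[1]:b[3],b[0]:b[2]]=m[b[1]:b[3],b[0]:b[2]]
    k,l,st,ce=cv2.connectedComponentsWithStats(M)
    for i in range(1,k):
        if st[i,4]>15: print(n,st[i],ce[i].round(),onz(f,*ce[i],-.13 if "tr"in n and n!="tray" else .02).round(3))
for z,b in((.008,(200,140,240,185)),(.008,(365,245,400,285))):
    pass
E
python3 chk.py
```

```text
[0.46369248 0.33828115 0.22338665] [0.10259853 0.15853768 0.27220486]
trough [169 297  20  23 313] [179. 306.] [ 0.233  0.261 -0.13 ]
trough [202 296  20  27 319] [212. 306.] [ 0.237  0.146 -0.13 ]
trough [263 299  25   9 178] [275. 303.] [ 0.252 -0.071 -0.13 ]
trough [265 310  26  18 201] [277. 315.] [ 0.211 -0.077 -0.13 ]
trough [146 332  71   4 188] [177. 334.] [ 0.139  0.26  -0.13 ]
table [202 190   8   5  17] [205. 191.] [0.607 0.172 0.02 ]
table [207 190   8  10  23] [211. 194.] [0.597 0.152 0.02 ]
table [415 190   5   7  20] [417. 192.] [ 0.625 -0.532  0.02 ]
table [396 194  13  10  28] [401. 199.] [ 0.602 -0.476  0.02 ]
table [368 203  13  14  71] [373. 210.] [ 0.562 -0.383  0.02 ]
table [208 210  14  30  93] [214. 225.] [0.497 0.136 0.02 ]
table [408 213  12  64 698] [414. 243.] [ 0.457 -0.514  0.02 ]
table [208 239  10  14  42] [212. 246.] [0.429 0.138 0.02 ]
table [369 251  30  29 182] [381. 264.] [ 0.385 -0.406  0.02 ]
table [203 253   9  12  35] [208. 259.] [0.387 0.149 0.02 ]
sidetrough [155 180  57  37 541] [171. 189.] [ 0.126  0.55  -0.13 ]
sidetrough [155 218   8  29  48] [158. 231.] [ 0.114  0.187 -0.13 ]
sidetrough [195 297  14   3  27] [202. 298.] [ 0.29  -0.205 -0.13 ]
```

The trough holds both packs, at about (0.25,-0.07) and (0.21,-0.08), and both tiles. The tray is empty and level.

```bash
python3 -c "
from bench import robot
print(robot.finish_job())"
```

```text
the job is handed in; nothing more can be done
None
```

The job is handed in: my last camera check showed both cone packs and both white reject tiles in the trough and the tray empty and back on its rest, with the coloured tiles and tape roll left alone; no verdict was returned.

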